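# Store the sample vials in the order of their tests

### The arm

A 6-joint arm with a two-finger parallel gripper is mounted at the origin on a cart in front of the work surface, level with it; the furniture and walls round the work are solid. World frame = base frame: x ahead of the robot, y to its left, z up, the work surface at z = 0. Lengths are in mm, angles in rad, forces in N, time in s.
With the tool pointing down it reaches from about 425 to 1125 mm from the base axis. Payload 14.9 kg.
Tool frame: the origin (TCP) lies on the mounting face of the last link; the fingertips stand 191 mm ahead of it and the grasp point (between the pads) lies 172 mm ahead of it (bot.tip_reach is the distance from the TCP to the fingertips, in mm); z points along the fingers, y is the line along which they close (so a half turn about z gives the same grasp; the last joint's range is limited). The gripper opens to 91 mm and grips with 3 to 60 N. Pads are 32 mm wide; open, the fingers measure 118 mm over their backs; the gripper's body (76 mm by 178 mm) begins 60 mm behind the grasp point.
Start: joints at [-1.317, 0.379, 1.734, -0, 1.028, -0.033], TCP at [198.015, -671.424, 404.732] pointing down, gripper open.
Joint ranges: [-2.77, 2.77], [-0.74, 2.19], [0, 2.66], [-1.06, 4.2], [0.31, 2.87], [-3.08, 3.08]. Speed limits (rad/s): [1.89, 1.89, 2.39, 3.14, 3.14, 3.14].

### API

Orientations are given as a unit quaternion [w, x, y, z].
In Python, from workcell import monitor, eyes, ticket, models, bot gives the robot as it stands.
- The arm moves only by the tool send_rows, never from a script. Its argument "commands" is a list of rows, each a list of 7 numbers: the opening, from 0 (shut) to 1 (fully open), then the shift along the tool's x, y, z in mm, then the turn, a rotation vector about the tool's x, y, z in rad. In form: [[jaw, x, y, z, rx, ry, rz], ...]. A call has 1 to 20 rows; each row is the pose to reach, as a shift and turn from the pose commanded when the call began, along the tool's axes at that moment; what a row does not reach only later rows make up. A row lasts 1/10 s, in which the tool goes at most 50 mm and 8.59 degrees, less where a joint would pass 70% of its speed; a pose out of reach is approached as far as the arm can. A call with a gripper value outside its range is refused whole. The fingers move at their own pace and stop on an object; "grip_force" is the grip in N (left out, the last holds). Time passes only in rows, so rows that repeat a pose let the fingers close. It gives the time, the measured TCP pose, the force, the opening and the grip force at its end, in the units of the state.
- monitor.read_state(): the state, without advancing time (a new reading comes with each control period).
- eyes.grab_frame(name): name is "side" or "top"; returns the picture (400x640x3 uint8, red, green, blue); there is no depth.
- eyes.camera_model(name): a dict with "camera_matrix" (3x3 intrinsics, pixels), "rvec" (rotation vector, rad) and "tvec" (3), from world to camera coordinates, as OpenCV has them. Camera axes: x right, y down, z forward; pixel columns grow to the right and rows downward; lengths in mm; the calibration is good to about 2 mm. A picture is of the moment at which its call begins. camera_model takes no time and is no camera call.
- ticket.sign_off(): hands the job in; it is judged then, once.
Trained networks look in the newest picture that a camera, given by its name, has taken for a name from the list of things; names that differ only in an ending like _2 or _b are one class to them, and where a whole thing is asked for, a point or a joint stands for the part that bears it (a point fixed in the world has none). Each returns a list of dicts, best first, with "confidence" (0 to 1); they miss things now and then, are a little off and sometimes report something else, mostly with a low value. They report only what shows in the picture. A call takes as long as a camera call. They do not tell look-alikes from the thing itself.
- models.look_for(camera, thing): "location" ([x, y, z] in mm, in world coordinates, good to about 4 mm: the middle of the surface that is visible of it).
The state is a dict: "clock": time; "q": joint angles; "dq": joint speeds; "joint_efforts": joint torques, N m; "position": TCP position; "tcp_rot": TCP orientation; "wrist_force": force on the tool from outside, world axes, zero at the start; "wrist_torque": the same for the moment, N m; "finger_gap": opening from 0.0 (shut) to 1.0 (fully open); "grasp_force": force on a finger pad.
Only numpy, scipy, OpenCV 4.12 (cv2) and the standard library are available. Lean on these libraries where they do the work, as an engineer would, in place of code of your own. Each camera call takes 0.05 s, during which the arm holds its last target. There are 200 camera calls.

### The job

The samples have been dropped onto their test cassettes, so move the four sample vials from the run tray into the empty storage rack in the same order, counted from the handle in both, so that each result can be traced back to its vial: the vial next to the tray's handle goes into the rack pocket next to the rack's handle, and so on along the row. Keep every vial upright, stand it on the floor of its pocket and let go. Leave the running test cassettes lying undisturbed in the tray.

Things in the scene. Friction and masses are not known exactly. Their poses are not given: they have to be found in the camera images.
- tall_vial: slim tall sample vial, 20 mm body diameter, 92 mm high with its 21.5 mm screw cap (cap from 78 mm up); plain off-white plastic with a white cap and a paper label band, about 30 g, flat bottom. Origin at the centre of its underside, z up its axis. Stands upright in one of the run tray's pockets; which one varies.
- squat_vial: squat wide sample vial, 30 mm diameter all the way up, 60 mm high with its equally wide screw cap (cap from 42 mm up); plain off-white plastic with a white cap and a paper label band, about 30 g, flat bottom. Origin at the centre of its underside, z up its axis. Stands upright in one of the run tray's pockets; which one varies.
- dropper_vial: dropper vial, 24 mm body diameter up to 54 mm, then a nozzle tapering to a thin tip at 84 mm; plain off-white plastic with a white cap and a paper label band, about 30 g, flat bottom. Origin at the centre of its underside, z up its axis. Stands upright in one of the run tray's pockets; which one varies.
- necked_vial: bottle-shaped sample vial, 28 mm body diameter up to 54 mm, then a narrow neck with a small 17.5 mm cap, 76 mm high; plain off-white plastic with a white cap and a paper label band, about 30 g, flat bottom. Origin at the centre of its underside, z up its axis. Stands upright in one of the run tray's pockets; which one varies.
- tall_cassette: white test cassette 70x20x5 mm lying loose in a run-tray recess, directly in front of the pocket where the tall vial stands at the start; it stays there. Origin at the centre of its underside, x along its length, pointing to the vial, whose axis is 80 mm along +x from this origin at the start. The four cassettes look nearly alike.
- squat_cassette: white test cassette 70x20x5 mm lying loose in a run-tray recess, directly in front of the pocket where the squat vial stands at the start; it stays there. Origin at the centre of its underside, x along its length, pointing to the vial, whose axis is 80 mm along +x from this origin at the start. The four cassettes look nearly alike.
- dropper_cassette: white test cassette 70x20x5 mm lying loose in a run-tray recess, directly in front of the pocket where the dropper vial stands at the start; it stays there. Origin at the centre of its underside, x along its length, pointing to the vial, whose axis is 80 mm along +x from this origin at the start. The four cassettes look nearly alike.
- necked_cassette: white test cassette 70x20x5 mm lying loose in a run-tray recess, directly in front of the pocket where the necked vial stands at the start; it stays there. Origin at the centre of its underside, x along its length, pointing to the vial, whose axis is 80 mm along +x from this origin at the start. The four cassettes look nearly alike.
- run_tray: grey plastic tray 152x210 mm, fixed, steel wire loop handle at its +y end. Origin on the bench, z up. Four places at y = +0.075 (first, by the handle), +0.025, -0.025, -0.075 m: each a cassette recess (74x24 mm, floor z 0.004, rim z 0.007) centred at x = -0.045 and behind it a square vial pocket (36 mm, floor z 0.004, rim z 0.018) at x = +0.035.
- store_rack: aluminium rack 54x212 mm, fixed, steel wire loop handle at its +y end; empty at the start, turned any way round. Origin on the bench below the middle of the row, z up. Four square pockets (40 mm wide, floor z 0.005, rim z 0.025) at x = 0 and y = +0.075 (first, by the handle), +0.025, -0.025, -0.075 m.
Mind the look-alikes: they are no part of the job. Leave any black or blue look-alike of the squat_cassette alone. What is shaped like the necked_vial but blue or purple is not meant.

How it is judged (in metres and radians):
At the end, for the whole second after the job is handed in: Each vial stands in the rack pocket with the same number from the handle as its cassette's tray place: within 14 mm of the pocket centre along and across, underside under 10 mm above the bench (pocket floor 5 mm), within 0.12 rad of upright, at rest, released (((y of tall_cassette in the frame of run_tray between 0.063 and 0.087 m and y of tall_vial in the frame of store_rack between 0.061 and 0.089 m) or (y of tall_cassette in the frame of run_tray between 0.013 and 0.037 m and y of tall_vial in the frame of store_rack between 0.011 and 0.039 m) or (y of tall_cassette in the frame of run_tray between -0.037 and -0.013 m and y of tall_vial in the frame of store_rack between -0.039 and -0.011 m) or (y of tall_cassette in the frame of run_tray between -0.087 and -0.063 m and y of tall_vial in the frame of store_rack between -0.089 and -0.061 m)) and x of tall_vial in the frame of store_rack between -0.014 and 0.014 m and z of each of tall_vial, squat_vial, dropper_vial, necked_vial in the frame of store_rack below 0.01 m and angle between each of tall_vial, squat_vial, dropper_vial, necked_vial's own z axis and vertical below 0.12 rad and linear speed of each of tall_vial, squat_vial, dropper_vial, necked_vial below 0.02 m/s and contact force between each of tall_vial, squat_vial, dropper_vial, necked_vial and the fingers below 0.1 N and ((y of squat_cassette in the frame of run_tray between 0.063 and 0.087 m and y of squat_vial in the frame of store_rack between 0.061 and 0.089 m) or (y of squat_cassette in the frame of run_tray between 0.013 and 0.037 m and y of squat_vial in the frame of store_rack between 0.011 and 0.039 m) or (y of squat_cassette in the frame of run_tray between -0.037 and -0.013 m and y of squat_vial in the frame of store_rack between -0.039 and -0.011 m) or (y of squat_cassette in the frame of run_tray between -0.087 and -0.063 m and y of squat_vial in the frame of store_rack between -0.089 and -0.061 m)) and x of squat_vial in the frame of store_rack between -0.014 and 0.014 m and ((y of dropper_cassette in the frame of run_tray between 0.063 and 0.087 m and y of dropper_vial in the frame of store_rack between 0.061 and 0.089 m) or (y of dropper_cassette in the frame of run_tray between 0.013 and 0.037 m and y of dropper_vial in the frame of store_rack between 0.011 and 0.039 m) or (y of dropper_cassette in the frame of run_tray between -0.037 and -0.013 m and y of dropper_vial in the frame of store_rack between -0.039 and -0.011 m) or (y of dropper_cassette in the frame of run_tray between -0.087 and -0.063 m and y of dropper_vial in the frame of store_rack between -0.089 and -0.061 m)) and x of dropper_vial in the frame of store_rack between -0.014 and 0.014 m and ((y of necked_cassette in the frame of run_tray between 0.063 and 0.087 m and y of necked_vial in the frame of store_rack between 0.061 and 0.089 m) or (y of necked_cassette in the frame of run_tray between 0.013 and 0.037 m and y of necked_vial in the frame of store_rack between 0.011 and 0.039 m) or (y of necked_cassette in the frame of run_tray between -0.037 and -0.013 m and y of necked_vial in the frame of store_rack between -0.039 and -0.011 m) or (y of necked_cassette in the frame of run_tray between -0.087 and -0.063 m and y of necked_vial in the frame of store_rack between -0.089 and -0.061 m)) and x of necked_vial in the frame of store_rack between -0.014 and 0.014 m); the robot touches nothing.
It fails at once if a vial is tipped more than 0.6 rad from upright (angle between any of tall_vial, squat_vial, dropper_vial, necked_vial's own z axis and vertical above 0.6 rad).
It fails at once if a test cassette is shifted more than 8 mm (distance of any of tall_cassette, squat_cassette, dropper_cassette, necked_cassette from where it was at the start of the episode above 0.008 m).
It also fails if it takes over 115 s, if anything falls off the work surface, if the arm or the gripper's body presses on something with over 40 N, if the wrist force passes 120 N, or if a joint passes its speed limit or range.

## Working session

There is one attempt and no reset: what is moved stays moved. The work goes in short steps, Python scripts to look and compute and a tool call to move; the robot and the scene stay as the last step left them, time stands still between calls to the robot, and variables do not carry over. Pictures are saved under pics/ and viewed, at most 14 in all, crops included, and the job is handed in when it is done.

Besides the shell and the picture viewer there is one more tool, called after "Request:" in YAML: its name, and indented under it one key for each argument. send_rows: Moves the arm, as the interface text tells. Its arguments: {"type":"object","properties":{"commands":{"type":"array","items":{"type":"array","items":{"type":"number"}}},"grip_force":{"type":"number"}},"required":["commands"]}

```bash
mkdir -p pics; python3 - <<'E'
from workcell import monitor, eyes, ticket, models, bot
import cv2, numpy as np
for n in ("top","side"):
    im=eyes.grab_frame(n); cv2.imwrite(f"pics/{n}0.png",im[:,:,::-1])
    m=eyes.camera_model(n); R=cv2.Rodrigues(np.array(m["rvec"],float))[0]
    print(n,np.round(m["camera_matrix"],1).tolist(),np.round(-R.T@np.array(m["tvec"]).ravel()),np.round(R,2).tolist())
    for t in ("tall_vial","squat_vial","dropper_vial","necked_vial","squat_cassette","run_tray","store_rack"):
        print(t,[(np.round(d["location"]).tolist(),round(d["confidence"],2)) for d in models.look_for(n,t)][:6])
print(monitor.read_state())
E
```

```text
top [[514.7, 0.0, 316.2], [0.0, 514.7, 195.9], [0.0, 0.0, 1.0]] [ 244.   20. 1753.] [[-0.03, -1.0, -0.02], [-0.98, 0.03, -0.17], [0.17, 0.01, -0.98]]
tall_vial []
squat_vial []
dropper_vial []
necked_vial [([562.0, 260.0, 59.0], 0.6), ([655.0, 258.0, 58.0], 0.53), ([537.0, 425.0, 54.0], 0.44)]
squat_cassette [([420.0, 189.0, 7.0], 0.58), ([565.0, 262.0, 58.0], 0.46)]
run_tray [([486.0, 234.0, 5.0], 0.79)]
store_rack [([498.0, -259.0, 13.0], 0.82), ([505.0, 186.0, 59.0], 0.49), ([563.0, 262.0, 60.0], 0.3)]
side [[461.2, 0.0, 317.0], [0.0, 461.2, 192.7], [0.0, 0.0, 1.0]] [-11. 887. 713.] [[-0.86, -0.51, -0.02], [-0.27, 0.48, -0.84], [0.44, -0.71, -0.55]]
tall_vial [([540.0, 230.0, 60.0], 0.6)]
squat_vial [([475.0, 154.0, 47.0], 0.76)]
dropper_vial [([508.0, 199.0, 50.0], 0.7)]
necked_vial [([557.0, 277.0, 55.0], 0.79), ([653.0, 266.0, 42.0], 0.73), ([533.0, 442.0, 48.0], 0.7)]
squat_cassette [([448.0, 437.0, 4.0], 0.7), ([433.0, -96.0, 3.0], 0.61), ([407.0, 193.0, 11.0], 0.6)]
run_tray [([483.0, 243.0, 8.0], 0.88), ([464.0, 278.0, 9.0], 0.58)]
store_rack [([490.0, -252.0, 20.0], 0.84)]
{'clock': 0.8, 'q': array([-1.31726364e+00,  3.78886636e-01,  1.73419269e+00,  5.54248239e-06,
        1.02849068e+00, -3.33278575e-02]), 'dq': array([ 3.01938062e-04, -8.05940242e-05, -1.36564161e-03,  7.20164617e-04,
       -1.16465267e-03,  2.06406154e-03]), 'joint_efforts': array([-2.65193114e-03, -7.63634634e+01, -4.34731936e+01,  6.50088605e-02,
        3.88688443e-02,  1.79068928e-05]), 'position': array([ 198.04013978, -671.41918503,  404.74473623]), 'tcp_rot': array([1.09979055e-05, 9.89731705e-01, 1.42937580e-01, 3.60391558e-06]), 'wrist_force': array([ 0.27587302, -0.84040775, -0.16628651]), 'wrist_torque': array([-0.04136072,  0.00022896,  0.00270081]), 'grasp_force': 0.0, 'finger_gap': 1.0007606515488718}
```

View pics/top0.png

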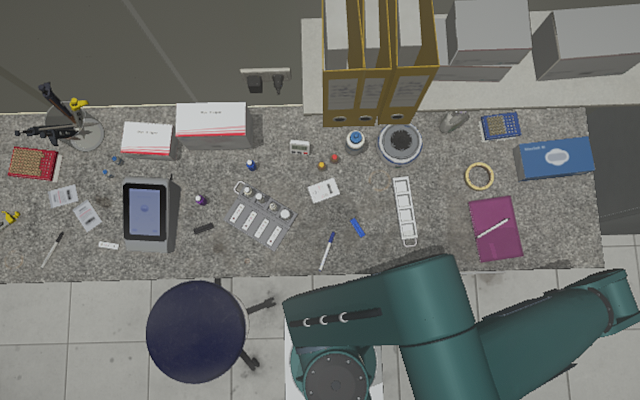

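View pics/side0.png

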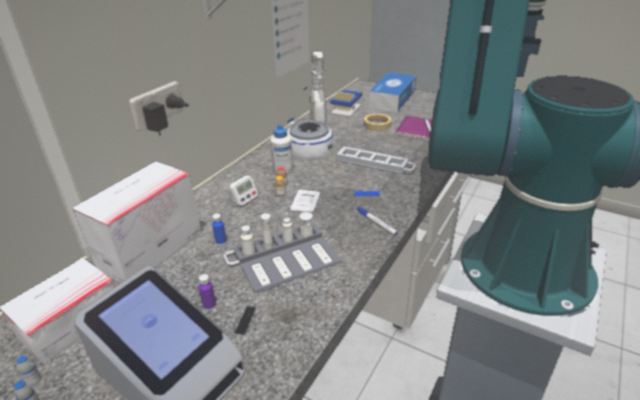

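The tray is at about (262,218) in the top view with its handle at the upper left (238,188). The rack is at (404,211). I need enlarged crops to find the rack handle and the corner pixels.

```bash
python3 - <<'E'
import cv2, numpy as np
im=cv2.imread("pics/top0.png")
a=cv2.resize(im[170:260,220:310],None,fx=6,fy=6,interpolation=cv2.INTER_CUBIC)
b=cv2.resize(im[168:258,376:436],None,fx=4,fy=6,interpolation=cv2.INTER_CUBIC)
c=np.hstack([a,b])
for i in range(0,90,10):
    cv2.putText(c,str(170+i),(0,i*6+4),0,.35,(0,0,255)); cv2.putText(c,str(220+i),(i*6-8,10),0,.35,(0,255,255))
    cv2.line(c,(i*6,0),(i*6,540),(0,255,255),1) if i%20==0 else 0
    cv2.putText(c,str(168+i),(545,i*6+4),0,.35,(0,0,255))
    if i<60: cv2.putText(c,str(376+i),(540+i*4-8,10),0,.35,(0,255,0))
cv2.imwrite("pics/c1.png",c)
s=cv2.imread("pics/side0.png")
cv2.imwrite("pics/c2.png",np.hstack([cv2.resize(s[200:300,220:345],None,fx=3.2,fy=5,interpolation=2),cv2.resize(s[130:190,325:425],None,fx=4,fy=500/60,interpolation=2)]))
E
```

```text
(no output)
```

View pics/c1.png

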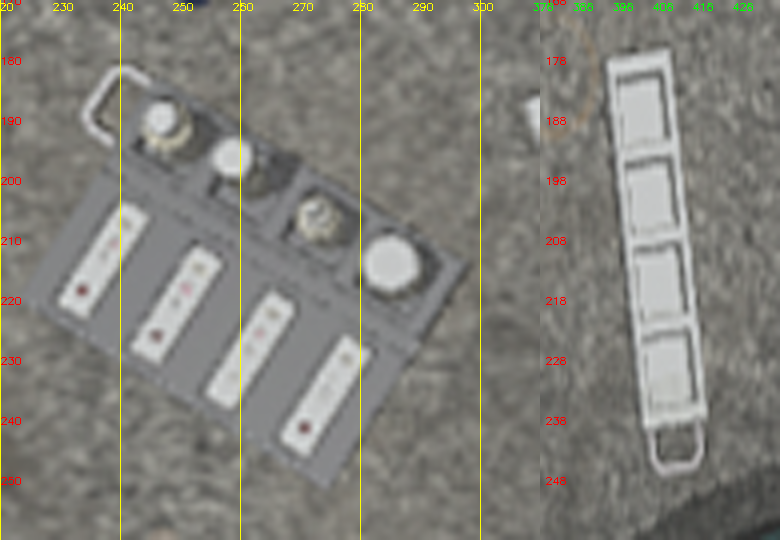

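View pics/c2.png

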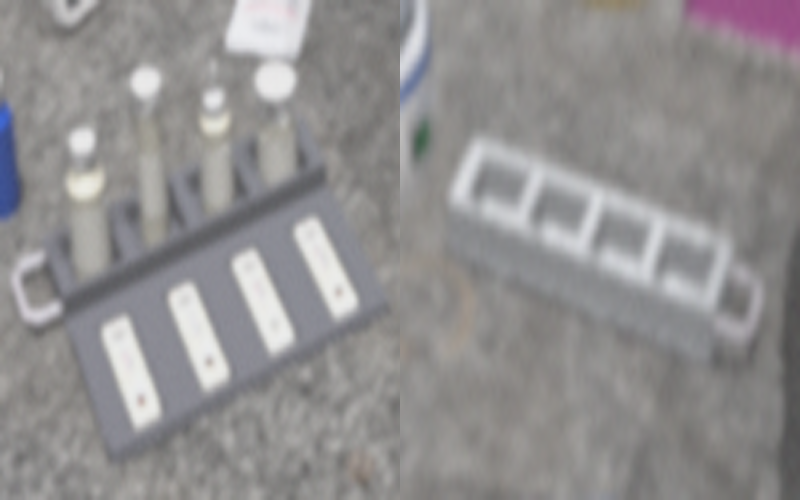

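The order from the tray handle is necked, tall, dropper, squat. The rack's handle is on its near end, towards the robot. Next I fit both poses from crop points in each camera.

```bash
cat > h.py <<'E'
from workcell import eyes
import numpy as np, cv2
from scipy.optimize import least_squares
def proj(n,P):
    m=eyes.camera_model(n)
    return cv2.projectPoints(np.array(P,float).reshape(-1,3),np.array(m["rvec"],float),np.array(m["tvec"],float),np.array(m["camera_matrix"],float),None)[0].reshape(-1,2)
def w(p,L):
    c,s=np.cos(p[2]),np.sin(p[2]); L=np.array(L,float)
    return np.c_[p[0]+c*L[:,0]-s*L[:,1],p[1]+s*L[:,0]+c*L[:,1],L[:,2]]
def fit(obs,p0):
    f=lambda p:np.concatenate([(proj(n,w(p,L))-np.array(px)).ravel() for n,L,px in obs])
    r=least_squares(f,p0,x_scale=[1,1,.01]); return r.x,np.round(r.fun.reshape(-1,2),1)
E
python3 - <<'E'
from h import *
ys=[75,25,-25,-75]
A=lambda q:[(220-.4+x/6,170-.4+y/6) for x,y in q]
S=lambda q:[(220-.3+x/3.2,200-.4+y/5) for x,y in q]
top=("top",[(-45,y,9) for y in ys]+[(35,75,80),(35,25,96),(35,-75,64),(-76,105,7),(-76,-105,7),(76,-105,18)],
 A([(103,260),(177,304),(250,350),(325,395),(161,118),(232,157),(390,264),(27,302),(325,487),(468,262)]))
side=("side",[(-45,y,9) for y in ys],S([(131,373),(199,336),(264,301),(327,267)]))
R=[(27,-106,25),(27,106,25),(-27,106,25),(-27,-106,25)]
# handle end (+y) toward -x world: corners: far-left, far-right, near-right, near-left
rt=("top",[(-27,-106,25),(27,-106,25),(27,106,25),(-27,106,25)][::1],[(376-.4+(x-540)/4,168-.4+y/6) for x,y in [(668,50),(608,62),(643,427),(706,416)]])
rs=("side",rt[1],[(325-.4+(x-400)/4,130-.4+y*.12) for x,y in [(735,235),(712,305),(452,200),(475,135)]])
rs=("side",[(-27,-106,25),(-27,106,25),(27,106,25),(27,-106,25)],[(325-.4+(x-400)/4,130-.4+y*.12) for x,y in [(475,135),(735,235),(712,305),(452,200)]])
for o in ([top],[side],[top,side]):
    p,r=fit(o,[486,234,-.5]); print("tray",np.round(p,3),r.tolist())
print(np.round(w(p,[(35,y,0) for y in ys]),1).tolist())
for o in ([rt],[rs],[rt,rs]):
    p,r=fit(o,[495,-255,-3.1]); print("rack",np.round(p,3),r.tolist())
print(np.round(w(p,[(0,y,0) for y in ys]),1).tolist())
E
```

```text
tray [491.606 226.926  -0.589] [[-0.5, 0.5], [-0.7, 0.9], [-0.6, 0.9], [-0.9, 1.3], [-0.4, 0.9], [-0.2, 1.5], [-0.2, 1.1], [0.0, -3.5], [1.6, -1.6], [1.8, -2.2]]
tray [492.626 230.295  -0.572] [[0.2, -0.1], [-0.0, 0.0], [-0.1, 0.0], [-0.1, 0.1]]
tray [492.11  227.963  -0.589] [[-0.8, 0.3], [-1.0, 0.7], [-1.0, 0.8], [-1.2, 1.1], [-0.6, 0.8], [-0.5, 1.4], [-0.5, 1.0], [-0.3, -3.6], [1.3, -1.7], [1.5, -2.3], [0.5, -0.9], [0.4, -0.5], [0.5, -0.3], [0.5, 0.0]]
[[562.9, 270.9, 0.0], [535.1, 229.3, 0.0], [507.3, 187.7, 0.0], [479.5, 146.2, 0.0]]
rack [ 499.396 -259.609   -4.62 ] [[0.3, -0.2], [-0.4, -0.3], [-0.1, 0.3], [0.2, 0.2]]
rack [ 500.473 -260.399   -4.607] [[0.1, -0.1], [-0.1, 0.2], [0.6, 0.1], [-0.7, -0.4]]
rack [ 499.857 -259.697   -4.616] [[0.2, -0.4], [-0.5, -0.4], [0.1, 0.2], [0.3, 0.0], [0.4, -0.1], [-0.0, 0.5], [0.6, 0.4], [-0.6, -0.4]]
[[425.2, -266.9, 0.0], [475.0, -262.1, 0.0], [524.7, -257.3, 0.0], [574.5, -252.5, 0.0]]
```

```bash
cat >> h.py <<'E'
from workcell import monitor
from scipy.spatial.transform import Rotation as Ro
def plan(x,y,z,yaw_deg):
    """shift/turn in tool axes to reach the GRASP POINT world xyz, tool down, tool y at yaw."""
    s=monitor.read_state(); q=s["tcp_rot"]; R=Ro.from_quat([q[1],q[2],q[3],q[0]])
    a=np.radians(yaw_deg); Y=[np.cos(a),np.sin(a),0]; Z=[0,0,-1]; X=np.cross(Y,Z)
    T=Ro.from_matrix(np.c_[X,Y,Z])
    d=R.inv().apply(np.array([x,y,z+172])-s["position"])
    print((x,y,z),"shift",np.round(d,1).tolist(),"turn",np.round((R.inv()*T).as_rotvec(),3).tolist())
E
python3 - <<'E'
from h import *
ys=[75,25,-25,-75]
A=lambda q:[(220-.4+x/6,170-.4+y/6) for x,y in q]
S=lambda q:[(220-.3+x/3.2,200-.4+y/5) for x,y in q]
top=("top",[(-45,y,9) for y in ys]+[(35,75,80),(35,25,96),(35,-75,64)],
 A([(103,260),(177,304),(250,350),(325,395),(161,118),(232,157),(390,264)]))
side=("side",[(-45,y,9) for y in ys],S([(131,373),(199,336),(264,301),(327,267)]))
side2=("side",[(35,75,80),(35,25,96),(35,-75,64)],S([(82,139),(146,78),(275,78)]))
for o in ([top],[side],[side,side2],[top,side,side2]):
    p,r=fit(o,[486,234,-.5]); print("tray",np.round(p,3),r.tolist())
print(np.round(w(p,[(35,y,0) for y in ys]),1).tolist())
plan(450,-350,232,-33); plan(w(p,[(35,25,0)])[0,0],w(p,[(35,25,0)])[0,1],232,np.degrees(p[2]))
E
```

```text
tray [495.104 225.354  -0.576] [[-0.0, -0.2], [-0.1, -0.0], [0.0, -0.1], [-0.1, 0.1], [-0.1, 0.0], [0.1, 0.4], [0.3, -0.3]]
tray [492.626 230.295  -0.572] [[0.2, -0.1], [-0.0, 0.0], [-0.1, 0.0], [-0.1, 0.1]]
tray [493.877 229.096  -0.575] [[-0.0, -0.7], [-0.3, -0.5], [-0.3, -0.4], [-0.3, -0.3], [0.1, 0.8], [0.3, 1.1], [0.5, 0.3]]
tray [494.762 227.299  -0.576] [[-0.6, -0.1], [-0.7, 0.1], [-0.6, 0.0], [-0.7, 0.2], [-0.7, 0.2], [-0.5, 0.6], [-0.2, -0.1], [0.1, -1.3], [-0.1, -1.1], [-0.2, -1.0], [-0.3, -0.9], [0.3, 0.3], [0.5, 0.6], [0.6, -0.2]]
[[564.9, 271.2, 0.0], [537.7, 229.2, 0.0], [510.5, 187.3, 0.0], [483.3, 145.3, 0.0]]
(450, -350, 232) shift [332.6, -237.0, 0.7] turn [0.0, 0.0, -0.708]
(np.float64(537.7310505792634), np.float64(229.21862482438303), 232) shift [580.6, -767.7, 0.7] turn [0.0, 0.0, -0.708]
```

Request:
send_rows:
  commands:
    - [1,333,-237,0,0,0,-0.708]
    - [1,333,-237,0,0,0,-0.708]
    - [1,333,-237,0,0,0,-0.708]
    - [1,333,-237,0,0,0,-0.708]
    - [1,333,-237,0,0,0,-0.708]
    - [1,333,-237,0,0,0,-0.708]
    - [1,333,-237,0,0,0,-0.708]
    - [1,333,-237,0,0,0,-0.708]
    - [1,581,-768,50,0,0,-0.708]
    - [1,581,-768,50,0,0,-0.708]
    - [1,581,-768,50,0,0,-0.708]
    - [1,581,-768,50,0,0,-0.708]
    - [1,581,-768,50,0,0,-0.708]
    - [1,581,-768,50,0,0,-0.708]
    - [1,581,-768,50,0,0,-0.708]
    - [1,581,-768,50,0,0,-0.708]
    - [1,581,-768,50,0,0,-0.708]
    - [1,581,-768,50,0,0,-0.708]
    - [1,581,-768,50,0,0,-0.708]
    - [1,581,-768,50,0,0,-0.708]
  grip_force: 10

```text
clock: 2.8
position: [538.0, 232.0, 354.7]
tcp_rot: [0.0, 0.879, 0.477, 0.0]
wrist_force: [1.7, -1.1, -0.0]
finger_gap: 1.002
grasp_force: 0.0
```

```bash
python3 - <<'E'
from h import *
s=eyes.grab_frame("side"); t=eyes.grab_frame("top")
c=np.hstack([cv2.resize(s[170:310,190:370],(540,560),interpolation=2),cv2.resize(t[165:265,210:300],(250,300),interpolation=2)[:, :].copy() if 0 else np.zeros((560,1,3),np.uint8)])
cv2.imwrite("pics/s1.png",c[:,:,::-1])
plan(537.7,229.2,58,-33)
# projected grasp point axis in side view
print(proj("side",[(537.7,229.2,z) for z in (4,96)]))
E
```

```text
(537.7, 229.2, 58) shift [-4.3, 1.8, 124.5] turn [0.0, -0.001, 0.004]
[[269.11610661 246.97607749]
 [265.82591622 215.77795666]]
```

View pics/s1.png

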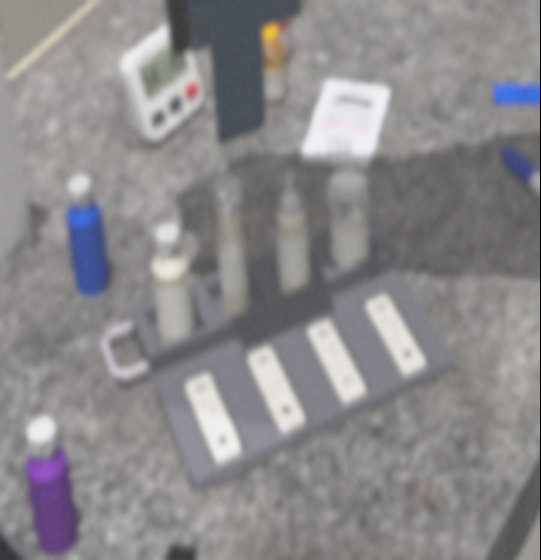

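The gripper finger sits above the tall vial at about side pixel (267,215), and all the vials are upright. I'll check for lag before descending.

Request:
send_rows:
  commands:
    - [1,0,0,0,0,0,0]
    - [1,0,0,0,0,0,0]

```text
clock: 3.1
position: [537.9, 228.8, 354.7]
tcp_rot: [0.0, 0.879, 0.477, -0.0]
wrist_force: [-0.9, 0.4, 0.1]
finger_gap: 0.998
grasp_force: 0.0
```

```bash
python3 -c "
from h import *
plan(537.7,229.2,58,-33)"
```

```text
(537.7, 229.2, 58) shift [0.3, -0.3, 124.7] turn [-0.0, 0.0, -0.0]
```

Request:
send_rows:
  commands:
    - [1,0,0,40,0,0,0]
    - [1,0,0,80,0,0,0]
    - [1,0,0,105,0,0,0]
    - [1,0,0,125,0,0,0]
    - [1,0,0,125,0,0,0]
    - [1,0,0,125,0,0,0]
    - [0.5,0,0,125,0,0,0]
    - [0.4,0,0,125,0,0,0]
    - [0.3,0,0,125,0,0,0]
    - [0.1,0,0,125,0,0,0]
    - [0.1,0,0,125,0,0,0]
    - [0.1,0,0,125,0,0,0]
    - [0.1,0,0,125,0,0,0]
    - [0.1,0,0,125,0,0,0]
    - [0.1,0,0,125,0,0,0]
  grip_force: 10

```text
clock: 4.6
position: [538.0, 229.6, 229.7]
tcp_rot: [-0.0, 0.879, 0.477, -0.0]
wrist_force: [-0.0, 0.1, 0.3]
finger_gap: 0.241
grasp_force: 0.0
```

Request:
send_rows:
  commands:
    - [0.1,0,0,0,0,0,0]
    - [0.1,0,0,0,0,0,0]
    - [0.1,0,0,0,0,0,0]
    - [0.1,0,0,0,0,0,0]

```text
clock: 5.0
position: [538.0, 229.6, 229.7]
tcp_rot: [-0.0, 0.879, 0.477, -0.0]
wrist_force: [-0.3, 0.6, -0.4]
finger_gap: 0.215
grasp_force: 10.0
```

Gripped: 0.215 of 91 mm is about 20 mm, which matches the vial. Now I lift.

Request:
send_rows:
  commands:
    - [0.1,0,0,-15,0,0,0]
    - [0.1,0,0,-40,0,0,0]
    - [0.1,0,0,-80,0,0,0]
    - [0.1,0,0,-120,0,0,0]
    - [0.1,0,0,-120,0,0,0]
    - [0.1,0,0,-120,0,0,0]

```text
clock: 5.6
position: [538.0, 229.6, 351.3]
tcp_rot: [0.0, 0.879, 0.477, 0.001]
wrist_force: [0.9, -0.7, -1.4]
finger_gap: 0.219
grasp_force: 10.0
```

```bash
python3 - <<'E'
from h import *
s=eyes.grab_frame("side")
cv2.imwrite("pics/s2.png",cv2.resize(s[130:310,190:370],(720,560),interpolation=2)[:,:,::-1])
P=monitor.read_state()["position"]; print(P, proj("side",[(P[0],P[1],z) for z in (120,140,212)]))
E
```

```text
[537.71558079 229.45154966 349.91457096] [[264.84240862 207.19251112]
 [264.06424974 199.82183069]
 [261.11895882 171.9241882 ]]
```

View pics/s2.png

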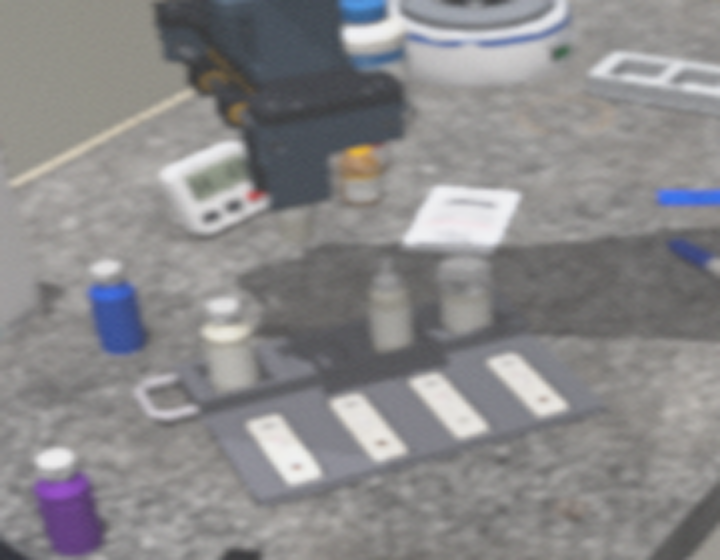

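```bash
python3 -c "
from h import *
plan(475,-262,178,-84.5)"
```

```text
(475, -262, 178) shift [-446.3, 215.1, -0.1] turn [0.0, -0.0, 0.899]
```

The tall vial hangs upright from the gripper, with its bottom at side pixel (264,208) as predicted. The other vials and the cassettes have not moved. Next is the rack.

Request:
send_rows:
  commands:
    - [0.1,-446,215,0,0,0,0.899]
    - [0.1,-446,215,0,0,0,0.899]
    - [0.1,-446,215,0,0,0,0.899]
    - [0.1,-446,215,0,0,0,0.899]
    - [0.1,-446,215,0,0,0,0.899]
    - [0.1,-446,215,0,0,0,0.899]
    - [0.1,-446,215,0,0,0,0.899]
    - [0.1,-446,215,0,0,0,0.899]
    - [0.1,-446,215,0,0,0,0.899]
    - [0.1,-446,215,0,0,0,0.899]
    - [0.1,-446,215,0,0,0,0.899]
    - [0.1,-446,215,0,0,0,0.899]
    - [0.1,-446,215,0,0,0,0.899]
    - [0.1,-446,215,0,0,0,0.899]
    - [0.1,-446,215,0,0,0,0.899]
    - [0.1,-446,215,0,0,0,0.899]
    - [0.1,-446,215,0,0,0,0.899]
    - [0.1,-446,215,0,0,0,0.899]
    - [0.1,-446,215,0,0,0,0.899]

```text
clock: 7.55
position: [475.5, -261.5, 349.8]
tcp_rot: [0.0, 0.999, 0.048, 0.0]
wrist_force: [-0.1, -0.0, -0.7]
finger_gap: 0.218
grasp_force: 10.0
```

```bash
python3 - <<'E'
from h import *
plan(475,-262,61,-84.5)
E
```

```text
(475, -262, 61) shift [-0.5, 0.4, 116.8] turn [0.0, -0.0, -0.0]
```

Request:
send_rows:
  commands:
    - [0.1,0,0,40,0,0,0]
    - [0.1,0,0,80,0,0,0]
    - [0.1,0,0,85,0,0,0]
    - [0.1,0,0,85,0,0,0]
    - [0.1,0,0,85,0,0,0]

```text
clock: 8.05
position: [476.0, -262.0, 266.3]
tcp_rot: [0.0, 0.999, 0.048, 0.001]
wrist_force: [0.3, -0.6, -0.1]
finger_gap: 0.218
grasp_force: 10.0
```

```bash
python3 - <<'E'
from h import *
s=eyes.grab_frame("side"); t=eyes.grab_frame("top")
cv2.imwrite("pics/s3.png",np.hstack([cv2.resize(s[110:190,320:430],(550,400),interpolation=2),cv2.resize(t[165:265,370:430],(240,400),interpolation=2)])[:,:,::-1])
P=monitor.read_state()["position"]; print(P, proj("side",[(P[0],P[1],z) for z in (39,60)]))
E
```

```text
[ 476.01497819 -261.93837493  266.54059708] [[379.85114052 153.16105493]
 [380.20453182 147.00814967]]
```

View pics/s3.png

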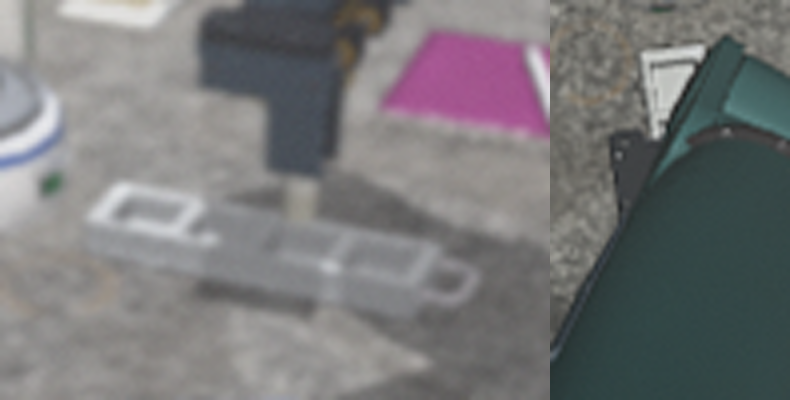

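The vial's bottom shows at side pixel (380,153), as predicted, above the second pocket from the handle. I lower and release.

Request:
send_rows:
  commands:
    - [0.1,1,0,15,0,0,0]
    - [0.1,1,0,27,0,0,0]
    - [0.1,1,0,33,0,0,0]
    - [0.1,1,0,35,0,0,0]
    - [0.1,1,0,35,0,0,0]
    - [0.1,1,0,35,0,0,0]

```text
clock: 8.75
position: [476.4, -261.5, 229.3]
tcp_rot: [-0.0, 0.999, 0.048, -0.0]
wrist_force: [0.3, 0.4, -0.7]
finger_gap: 0.219
grasp_force: 10.0
```

Request:
send_rows:
  commands:
    - [0.3,0,0,0,0,0,0]
    - [0.4,0,0,0,0,0,0]
    - [0.6,0,0,0,0,0,0]
    - [1,0,0,0,0,0,0]
    - [1,0,0,0,0,0,0]
    - [1,0,0,0,0,0,0]
    - [1,0,0,0,0,0,0]
    - [1,0,0,-30,0,0,0]
    - [1,0,0,-75,0,0,0]
    - [1,0,0,-120,0,0,0]
    - [1,0,0,-120,0,0,0]
    - [1,0,0,-120,0,0,0]

```text
clock: 9.95
position: [476.5, -261.5, 350.7]
tcp_rot: [0.001, 0.999, 0.048, 0.001]
wrist_force: [-0.9, -0.2, -0.6]
finger_gap: 1.003
grasp_force: 0.0
```

```bash
python3 - <<'E'
from h import *
from workcell import models
s=eyes.grab_frame("side")
print([(d["location"],d["confidence"]) for d in models.look_for("side","tall_vial")])
cv2.imwrite("pics/s4.png",cv2.resize(s[110:190,320:430],(550,400),interpolation=2)[:,:,::-1])
print(proj("side",[(475,-262,5),(475,-262,97)]))
plan(564.9,271.2,172,-33); plan(564.9,271.2,46,-33)
E
```

```text
[([471.9, -255.8, 60.5], 0.44)]
[[379.6020047  162.98027472]
 [381.16445479 135.97896908]]
(564.9, 271.2, 172) shift [139.4, -521.5, 5.1] turn [-0.001, 0.001, -0.899]
(564.9, 271.2, 46) shift [139.5, -521.4, 131.1] turn [-0.001, 0.001, -0.899]
```

View pics/s4.png

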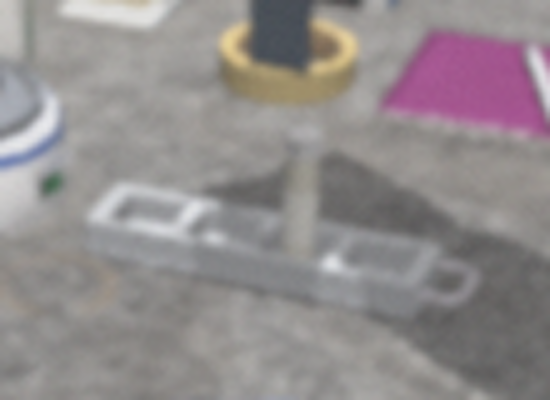

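The tall vial stands upright in the second pocket, cap at side pixel (381,136) against (381,136) predicted. Next is the necked vial.

Request:
send_rows:
  commands:
    - [1,139,-521,5,0,0,-0.899]
    - [1,139,-521,5,0,0,-0.899]
    - [1,139,-521,5,0,0,-0.899]
    - [1,139,-521,5,0,0,-0.899]
    - [1,139,-521,5,0,0,-0.899]
    - [1,139,-521,5,0,0,-0.899]
    - [1,139,-521,5,0,0,-0.899]
    - [1,139,-521,5,0,0,-0.899]
    - [1,139,-521,5,0,0,-0.899]
    - [1,139,-521,5,0,0,-0.899]
    - [1,139,-521,5,0,0,-0.899]
    - [1,139,-521,5,0,0,-0.899]
    - [1,139,-521,5,0,0,-0.899]
    - [1,139,-521,5,0,0,-0.899]
    - [1,139,-521,5,0,0,-0.899]
    - [1,139,-521,5,0,0,-0.899]
    - [1,139,-521,5,0,0,-0.899]
    - [1,139,-521,5,0,0,-0.899]
    - [1,139,-521,5,0,0,-0.899]
    - [1,139,-521,5,0,0,-0.899]

```text
clock: 12.05
position: [564.9, 270.4, 344.8]
tcp_rot: [-0.0, 0.879, 0.477, 0.0]
wrist_force: [-0.5, 1.3, 0.7]
finger_gap: 1.0
grasp_force: 0.0
```

```bash
python3 -c "
from h import *
plan(564.9,271.2,46,-33)"
```

```text
(564.9, 271.2, 46) shift [0.7, -0.5, 126.8] turn [0.0, -0.0, -0.0]
```

Request:
send_rows:
  commands:
    - [1,0,0,40,0,0,0]
    - [1,0,0,80,0,0,0]
    - [1,0,0,105,0,0,0]
    - [1,0,0,127,0,0,0]
    - [1,0,0,127,0,0,0]
    - [1,0,0,127,0,0,0]
    - [0.5,0,0,127,0,0,0]
    - [0.4,0,0,127,0,0,0]
    - [0.3,0,0,127,0,0,0]
    - [0.2,0,0,127,0,0,0]
    - [0.2,0,0,127,0,0,0]
    - [0.2,0,0,127,0,0,0]
    - [0.2,0,0,127,0,0,0]
    - [0.2,0,0,127,0,0,0]
    - [0.2,0,0,127,0,0,0]
    - [0.2,0,0,127,0,0,0]
    - [0.2,0,0,127,0,0,0]

```text
clock: 13.75
position: [564.9, 270.4, 217.7]
tcp_rot: [-0.0, 0.879, 0.477, -0.0]
wrist_force: [0.0, 0.2, -1.2]
finger_gap: 0.305
grasp_force: 10.0
```

Request:
send_rows:
  commands:
    - [0.2,0,0,-15,0,0,0]
    - [0.2,0,0,-40,0,0,0]
    - [0.2,0,0,-80,0,0,0]
    - [0.2,0,0,-120,0,0,0]
    - [0.2,0,0,-150,0,0,0]
    - [0.2,0,0,-150,0,0,0]
    - [0.2,0,0,-150,0,0,0]

```text
clock: 14.45
position: [564.8, 270.4, 369.0]
tcp_rot: [0.0, 0.879, 0.477, 0.001]
wrist_force: [-0.1, -0.0, -0.8]
finger_gap: 0.304
grasp_force: 10.0
```

```bash
python3 -c "
from h import *
plan(425.2,-267,195,-84.5)"
```

```text
(425.2, -267, 195) shift [-526.7, 175.6, 1.3] turn [0.0, -0.002, 0.899]
```

Request:
send_rows:
  commands:
    - [0.2,-527,176,0,0,0,0.899]
    - [0.2,-527,176,0,0,0,0.899]
    - [0.2,-527,176,0,0,0,0.899]
    - [0.2,-527,176,0,0,0,0.899]
    - [0.2,-527,176,0,0,0,0.899]
    - [0.2,-527,176,0,0,0,0.899]
    - [0.2,-527,176,0,0,0,0.899]
    - [0.2,-527,176,0,0,0,0.899]
    - [0.2,-527,176,0,0,0,0.899]
    - [0.2,-527,176,0,0,0,0.899]
    - [0.2,-527,176,0,0,0,0.899]
    - [0.2,-527,176,0,0,0,0.899]
    - [0.2,-527,176,0,0,0,0.899]
    - [0.2,-527,176,0,0,0,0.899]
    - [0.2,-527,176,0,0,0,0.899]
    - [0.2,-527,176,0,0,0,0.899]
    - [0.2,-527,176,0,0,0,0.899]
    - [0.2,-527,176,0,0,0,0.899]
    - [0.2,-527,176,0,0,0,0.899]
    - [0.2,-527,176,0,0,0,0.899]

```text
clock: 16.45
position: [425.6, -267.3, 367.8]
tcp_rot: [0.0, 0.999, 0.048, 0.0]
wrist_force: [0.4, -0.6, -0.2]
finger_gap: 0.303
grasp_force: 10.0
```

```bash
python3 -c "
from h import *
plan(425.2,-267,46.5,-84.5)"
```

```text
(425.2, -267, 46.5) shift [-0.3, -0.4, 149.3] turn [0.0, -0.0, 0.0]
```

Request:
send_rows:
  commands:
    - [0.2,0,0,40,0,0,0]
    - [0.2,0,0,80,0,0,0]
    - [0.2,0,0,110,0,0,0]
    - [0.2,0,0,120,0,0,0]
    - [0.2,0,0,130,0,0,0]
    - [0.2,0,0,140,0,0,0]
    - [0.2,0,0,146,0,0,0]
    - [0.2,0,0,149,0,0,0]
    - [0.2,0,0,149,0,0,0]
    - [0.2,0,0,149,0,0,0]

```text
clock: 17.45
position: [425.6, -267.5, 219.2]
tcp_rot: [0.0, 0.999, 0.048, 0.0]
wrist_force: [-0.1, 0.4, -0.4]
finger_gap: 0.303
grasp_force: 10.0
```

Request:
send_rows:
  commands:
    - [0.35,0,0,0,0,0,0]
    - [0.45,0,0,0,0,0,0]
    - [0.6,0,0,0,0,0,0]
    - [1,0,0,0,0,0,0]
    - [1,0,0,0,0,0,0]
    - [1,0,0,0,0,0,0]
    - [1,0,0,0,0,0,0]
    - [1,0,0,-30,0,0,0]
    - [1,0,0,-75,0,0,0]
    - [1,0,0,-120,0,0,0]
    - [1,0,0,-130,0,0,0]
    - [1,0,0,-130,0,0,0]

```text
clock: 18.65
position: [425.8, -267.6, 350.4]
tcp_rot: [0.001, 0.999, 0.048, 0.001]
wrist_force: [-0.9, 0.2, -0.5]
finger_gap: 1.001
grasp_force: 0.0
```

```bash
python3 - <<'E'
from h import *
s=eyes.grab_frame("side")
cv2.imwrite("pics/s5.png",cv2.resize(s[110:190,320:430],(550,400),interpolation=2)[:,:,::-1])
plan(510.5,187.3,177,-33)
E
```

```text
(510.5, 187.3, 177) shift [128.2, -444.4, -0.4] turn [0.001, -0.0, -0.899]
```

View pics/s5.png

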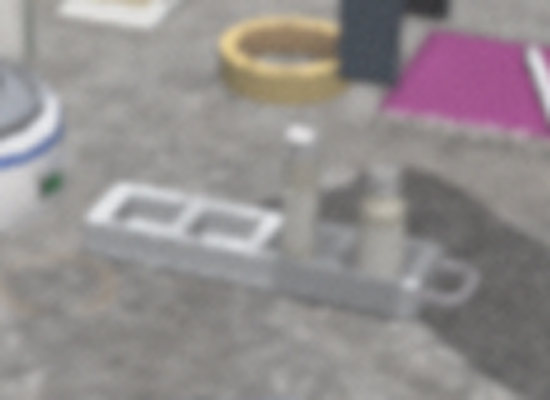

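The necked vial now stands in pocket 1 (side pixel about (397,160)) and the tall vial in pocket 2, both upright. Next is the dropper.

Request:
send_rows:
  commands:
    - [1,128,-444,0,0,0,-0.899]
    - [1,128,-444,0,0,0,-0.899]
    - [1,128,-444,0,0,0,-0.899]
    - [1,128,-444,0,0,0,-0.899]
    - [1,128,-444,0,0,0,-0.899]
    - [1,128,-444,0,0,0,-0.899]
    - [1,128,-444,0,0,0,-0.899]
    - [1,128,-444,0,0,0,-0.899]
    - [1,128,-444,0,0,0,-0.899]
    - [1,128,-444,0,0,0,-0.899]
    - [1,128,-444,0,0,0,-0.899]
    - [1,128,-444,0,0,0,-0.899]
    - [1,128,-444,0,0,0,-0.899]
    - [1,128,-444,0,0,0,-0.899]
    - [1,128,-444,0,0,0,-0.899]
    - [1,128,-444,0,0,0,-0.899]
    - [1,128,-444,0,0,0,-0.899]
    - [1,128,-444,0,0,0,-0.899]
    - [1,128,-444,0,0,0,-0.899]
    - [1,128,-444,0,0,0,-0.899]

```text
clock: 20.7
position: [510.4, 186.8, 348.7]
tcp_rot: [-0.0, 0.879, 0.477, 0.0]
wrist_force: [0.3, -0.2, 0.4]
finger_gap: 1.0
grasp_force: 0.0
```

```bash
python3 -c "
from h import *
plan(510.5,187.3,46,-33)"
```

```text
(510.5, 187.3, 46) shift [0.4, -0.2, 130.7] turn [0.0, -0.0, 0.0]
```

Request:
send_rows:
  commands:
    - [1,0,0,40,0,0,0]
    - [1,0,0,80,0,0,0]
    - [1,0,0,105,0,0,0]
    - [1,0,0,131,0,0,0]
    - [1,0,0,131,0,0,0]
    - [1,0,0,131,0,0,0]
    - [0.5,0,0,131,0,0,0]
    - [0.4,0,0,131,0,0,0]
    - [0.3,0,0,131,0,0,0]
    - [0.2,0,0,131,0,0,0]
    - [0.15,0,0,131,0,0,0]
    - [0.15,0,0,131,0,0,0]
    - [0.15,0,0,131,0,0,0]
    - [0.15,0,0,131,0,0,0]
    - [0.15,0,0,131,0,0,0]
    - [0.15,0,0,131,0,0,0]
    - [0.15,0,0,131,0,0,0]
    - [0.15,0,0,131,0,0,0]

```text
clock: 22.5
position: [510.4, 186.8, 217.7]
tcp_rot: [-0.0, 0.879, 0.477, -0.0]
wrist_force: [-0.5, 0.8, -0.2]
finger_gap: 0.262
grasp_force: 10.0
```

Request:
send_rows:
  commands:
    - [0.15,0,0,-15,0,0,0]
    - [0.15,0,0,-40,0,0,0]
    - [0.15,0,0,-80,0,0,0]
    - [0.15,0,0,-120,0,0,0]
    - [0.15,0,0,-150,0,0,0]
    - [0.15,0,0,-150,0,0,0]
    - [0.15,0,0,-150,0,0,0]

```text
clock: 23.2
position: [510.3, 186.8, 368.9]
tcp_rot: [0.0, 0.879, 0.477, 0.001]
wrist_force: [-0.6, -0.5, 0.3]
finger_gap: 0.257
grasp_force: 10.0
```

```bash
python3 -c "
from h import *
plan(524.7,-257.3,195.7,-84.5)"
```

```text
(524.7, -257.3, 195.7) shift [-364.6, 253.9, 0.9] turn [0.0, -0.002, 0.899]
```

Request:
send_rows:
  commands:
    - [0.15,-365,254,0,0,0,0.899]
    - [0.15,-365,254,0,0,0,0.899]
    - [0.15,-365,254,0,0,0,0.899]
    - [0.15,-365,254,0,0,0,0.899]
    - [0.15,-365,254,0,0,0,0.899]
    - [0.15,-365,254,0,0,0,0.899]
    - [0.15,-365,254,0,0,0,0.899]
    - [0.15,-365,254,0,0,0,0.899]
    - [0.15,-365,254,0,0,0,0.899]
    - [0.15,-365,254,0,0,0,0.899]
    - [0.15,-365,254,0,0,0,0.899]
    - [0.15,-365,254,0,0,0,0.899]
    - [0.15,-365,254,0,0,0,0.899]
    - [0.15,-365,254,0,0,0,0.899]
    - [0.15,-365,254,0,0,0,0.899]
    - [0.15,-365,254,0,0,0,0.899]
    - [0.15,-365,254,0,0,0,0.899]
    - [0.15,-365,254,0,0,0,0.899]
    - [0.15,-365,254,0,0,0,0.899]

```text
clock: 25.1
position: [524.6, -257.7, 367.8]
tcp_rot: [0.0, 0.999, 0.048, 0.0]
wrist_force: [0.0, 1.0, 0.7]
finger_gap: 0.26
grasp_force: 10.0
```

```bash
python3 -c "
from h import *
plan(524.7,-257.3,46.5,-84.5)"
```

```text
(524.7, -257.3, 46.5) shift [0.1, -0.4, 149.3] turn [0.0, -0.0, -0.0]
```

Request:
send_rows:
  commands:
    - [0.15,0,0,40,0,0,0]
    - [0.15,0,0,80,0,0,0]
    - [0.15,0,0,110,0,0,0]
    - [0.15,0,0,120,0,0,0]
    - [0.15,0,0,130,0,0,0]
    - [0.15,0,0,140,0,0,0]
    - [0.15,0,0,146,0,0,0]
    - [0.15,0,0,149,0,0,0]
    - [0.15,0,0,149,0,0,0]
    - [0.15,0,0,149,0,0,0]

```text
clock: 26.1
position: [524.8, -257.7, 219.2]
tcp_rot: [0.0, 0.999, 0.048, 0.0]
wrist_force: [0.2, 0.0, -0.3]
finger_gap: 0.258
grasp_force: 10.0
```

Request:
send_rows:
  commands:
    - [0.3,0,0,0,0,0,0]
    - [0.4,0,0,0,0,0,0]
    - [0.6,0,0,0,0,0,0]
    - [1,0,0,0,0,0,0]
    - [1,0,0,0,0,0,0]
    - [1,0,0,0,0,0,0]
    - [1,0,0,0,0,0,0]
    - [1,0,0,-30,0,0,0]
    - [1,0,0,-75,0,0,0]
    - [1,0,0,-120,0,0,0]
    - [1,0,0,-130,0,0,0]
    - [1,0,0,-130,0,0,0]

```text
clock: 27.3
position: [525.0, -257.8, 350.5]
tcp_rot: [0.001, 0.999, 0.048, 0.001]
wrist_force: [0.1, 1.2, -1.1]
finger_gap: 0.998
grasp_force: 0.0
```

```bash
python3 - <<'E'
from h import *
s=eyes.grab_frame("side")
cv2.imwrite("pics/s6.png",cv2.resize(s[110:190,320:430],(550,400),interpolation=2)[:,:,::-1])
plan(483.3,145.3,177,-33)
E
```

```text
(483.3, 145.3, 177) shift [-2.5, -405.0, -0.5] turn [0.001, -0.0, -0.899]
```

View pics/s6.png

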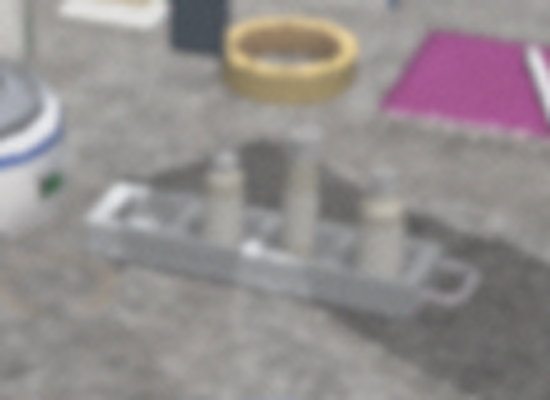

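The dropper vial is upright in pocket 3 (side pixel about (365,150)). The last one is the squat vial.

Request:
send_rows:
  commands:
    - [1,-2,-405,0,0,0,-0.899]
    - [1,-2,-405,0,0,0,-0.899]
    - [1,-2,-405,0,0,0,-0.899]
    - [1,-2,-405,0,0,0,-0.899]
    - [1,-2,-405,0,0,0,-0.899]
    - [1,-2,-405,0,0,0,-0.899]
    - [1,-2,-405,0,0,0,-0.899]
    - [1,-2,-405,0,0,0,-0.899]
    - [1,-2,-405,0,0,0,-0.899]
    - [1,-2,-405,0,0,0,-0.899]
    - [1,-2,-405,0,0,0,-0.899]
    - [1,-2,-405,0,0,0,-0.899]
    - [1,-2,-405,0,0,0,-0.899]
    - [1,-2,-405,0,0,0,-0.899]
    - [1,-2,-405,0,0,0,-0.899]
    - [1,-2,-405,0,0,0,-0.899]
    - [1,-2,-405,0,0,0,-0.899]
    - [1,-2,-405,0,0,0,-0.899]

```text
clock: 29.15
position: [483.9, 145.3, 348.8]
tcp_rot: [0.0, 0.879, 0.477, 0.0]
wrist_force: [-0.7, -1.0, -0.1]
finger_gap: 0.995
grasp_force: 0.0
```

```bash
python3 -c "
from h import *
plan(483.3,145.3,46,-33)"
```

```text
(483.3, 145.3, 46) shift [-0.4, -0.6, 130.8] turn [0.0, -0.0, -0.0]
```

Request:
send_rows:
  commands:
    - [1,0,-1,40,0,0,0]
    - [1,0,-1,80,0,0,0]
    - [1,0,-1,105,0,0,0]
    - [1,0,-1,131,0,0,0]
    - [1,0,-1,131,0,0,0]
    - [1,0,-1,131,0,0,0]
    - [0.5,0,-1,131,0,0,0]
    - [0.4,0,-1,131,0,0,0]
    - [0.3,0,-1,131,0,0,0]
    - [0.2,0,-1,131,0,0,0]
    - [0.2,0,-1,131,0,0,0]
    - [0.2,0,-1,131,0,0,0]
    - [0.2,0,-1,131,0,0,0]
    - [0.2,0,-1,131,0,0,0]
    - [0.2,0,-1,131,0,0,0]
    - [0.2,0,-1,131,0,0,0]

```text
clock: 30.75
position: [483.1, 145.8, 217.7]
tcp_rot: [-0.0, 0.879, 0.477, -0.0]
wrist_force: [-0.3, -0.1, -1.4]
finger_gap: 0.33
grasp_force: 10.0
```

Request:
send_rows:
  commands:
    - [0.2,0,0,-15,0,0,0]
    - [0.2,0,0,-40,0,0,0]
    - [0.2,0,0,-80,0,0,0]
    - [0.2,0,0,-120,0,0,0]
    - [0.2,0,0,-150,0,0,0]
    - [0.2,0,0,-150,0,0,0]
    - [0.2,0,0,-150,0,0,0]

```text
clock: 31.45
position: [483.0, 145.8, 368.0]
tcp_rot: [0.0, 0.879, 0.477, 0.001]
wrist_force: [0.1, 0.5, -0.4]
finger_gap: 0.329
grasp_force: 10.0
```

```bash
python3 -c "
from h import *
plan(574.5,-252.5,195.7,-84.5)"
```

```text
(574.5, -252.5, 195.7) shift [-284.2, 293.7, 0.3] turn [0.0, -0.001, 0.899]
```

Request:
send_rows:
  commands:
    - [0.2,-284,294,0,0,0,0.899]
    - [0.2,-284,294,0,0,0,0.899]
    - [0.2,-284,294,0,0,0,0.899]
    - [0.2,-284,294,0,0,0,0.899]
    - [0.2,-284,294,0,0,0,0.899]
    - [0.2,-284,294,0,0,0,0.899]
    - [0.2,-284,294,0,0,0,0.899]
    - [0.2,-284,294,0,0,0,0.899]
    - [0.2,-284,294,0,0,0,0.899]
    - [0.2,-284,294,0,0,0,0.899]
    - [0.2,-284,294,0,0,0,0.899]
    - [0.2,-284,294,0,0,0,0.899]
    - [0.2,-284,294,0,0,0,0.899]
    - [0.2,-284,294,0,0,0,0.899]
    - [0.2,-284,294,0,0,0,0.899]
    - [0.2,-284,294,0,0,0,0.899]
    - [0.2,-284,294,0,0,0,0.899]
    - [0.2,-284,294,0,0,0,0.899]

```text
clock: 33.25
position: [575.0, -252.5, 367.7]
tcp_rot: [0.0, 0.999, 0.048, 0.0]
wrist_force: [0.5, -0.8, -0.3]
finger_gap: 0.329
grasp_force: 10.0
```

Request:
send_rows:
  commands:
    - [0.2,0,0,40,0,0,0]
    - [0.2,0,0,80,0,0,0]
    - [0.2,0,0,105,0,0,0]
    - [0.2,0,0,115,0,0,0]
    - [0.2,0,0,115,0,0,0]
    - [0.2,0,0,115,0,0,0]

```text
clock: 33.85
position: [575.5, -252.7, 253.9]
tcp_rot: [0.0, 0.999, 0.048, 0.001]
wrist_force: [-0.2, -0.4, 0.2]
finger_gap: 0.33
grasp_force: 10.0
```

```bash
python3 - <<'E'
from h import *
s=eyes.grab_frame("side"); t=eyes.grab_frame("top")
cv2.imwrite("pics/s7.png",np.hstack([cv2.resize(s[110:190,320:430],(550,400),interpolation=2),cv2.resize(t[165:265,370:430],(240,400),interpolation=2)])[:,:,::-1])
plan(574.5,-252.5,46.7,-84.5)
P=monitor.read_state()["position"]; print((proj("side",[(P[0],P[1],39)])-[320,110])*5)
E
```

```text
(574.5, -252.5, 46.7) shift [-1.1, -0.4, 35.6] turn [0.001, -0.002, -0.0]
[[146.7325924  185.64124861]]
```

View pics/s7.png

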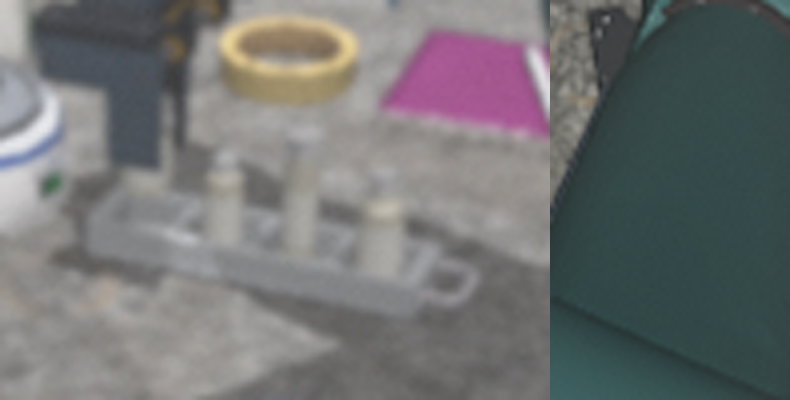

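The squat vial is centred over pocket 4, at crop x of about 148 against 147 predicted. I lower and release it.

Request:
send_rows:
  commands:
    - [0.2,-1,0,8,0,0,0]
    - [0.2,-1,0,16,0,0,0]
    - [0.2,-1,0,24,0,0,0]
    - [0.2,-1,0,30,0,0,0]
    - [0.2,-1,0,34,0,0,0]
    - [0.2,-1,0,34,0,0,0]
    - [0.2,-1,0,34,0,0,0]

```text
clock: 34.65
position: [574.0, -252.6, 218.5]
tcp_rot: [-0.0, 0.999, 0.048, -0.0]
wrist_force: [0.3, -0.4, -0.7]
finger_gap: 0.329
grasp_force: 10.0
```

Request:
send_rows:
  commands:
    - [0.37,0,0,0,0,0,0]
    - [0.45,0,0,0,0,0,0]
    - [0.6,0,0,0,0,0,0]
    - [1,0,0,0,0,0,0]
    - [1,0,0,0,0,0,0]
    - [1,0,0,0,0,0,0]
    - [1,0,0,0,0,0,0]
    - [1,0,0,-30,0,0,0]
    - [1,0,0,-75,0,0,0]
    - [1,0,0,-120,0,0,0]
    - [1,0,0,-170,0,0,0]
    - [1,0,0,-200,0,0,0]
    - [1,0,0,-200,0,0,0]
    - [1,0,0,-200,0,0,0]
    - [1,0,0,-200,0,0,0]

```text
clock: 36.15
position: [573.6, -252.4, 417.2]
tcp_rot: [-0.0, 0.999, 0.048, -0.001]
wrist_force: [0.4, 0.6, -0.8]
finger_gap: 0.999
grasp_force: 0.0
```

```bash
python3 - <<'E'
from h import *
s=eyes.grab_frame("side")
cv2.imwrite("pics/s8.png",np.hstack([cv2.resize(s[110:190,320:430],(480,400),interpolation=2),cv2.resize(s[200:300,220:345],(320,400),interpolation=2)])[:,:,::-1])
E
```

```text
(no output)
```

View pics/s8.png

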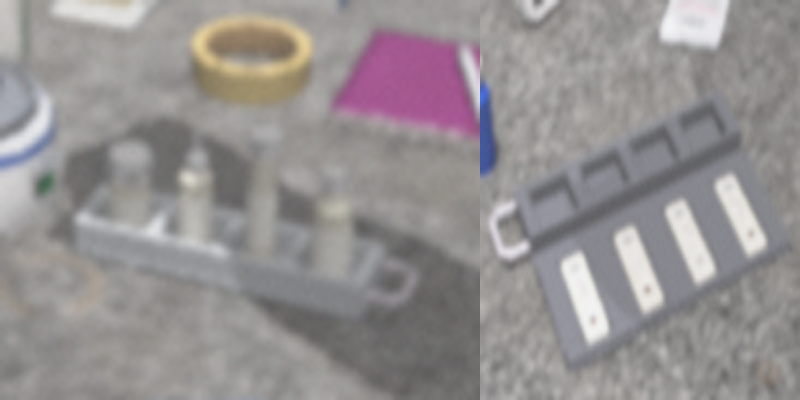

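All four vials stand upright in the rack: necked, tall, dropper, squat from the handle (crop x 335, 263, 195 and 130). The cassettes have not moved.

```bash
python3 -c "
from workcell import ticket
print(ticket.sign_off())"
```

```text
the job is handed in; nothing more can be done
None
```

The job is handed in: all four vials stand upright in the rack in the tray's order from the handle (necked, tall, dropper, squat), released, with the cassettes where they were in the last picture; the sign-off gave no verdict.

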